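# Weigh a ballast block, then hold it against the sprung stop for fastening

### The arm

A 7-joint arm with a two-finger parallel gripper is mounted at the origin on the work surface. World frame = base frame: x ahead of the robot, y to its left, z up, the work surface at z = 0. Lengths are in mm, angles in rad, forces in N, time in s.
With the tool pointing down it reaches from about 400 to 850 mm from the base axis. Payload 4.4 kg.
Tool frame: the origin (TCP) lies between the finger pads; the fingertips stand 14 mm ahead of it and the grasp point (between the pads) lies 5 mm behind it (tcp_to_tips is the distance from the TCP to the fingertips, in mm); y points along the fingers, x is the direction in which the jaws open and shut, and the axes are right-handed (so a half turn about y gives the same grasp; the last joint's range is limited). The gripper opens to 94 mm and grips with 3 to 60 N. Pads are 16 mm wide; open, the fingers measure 119 mm over their backs; the gripper's body (75 mm by 177 mm) begins 78 mm behind the grasp point.
Start: joints at [1.062, 0.628, 0.038, 1.517, -0.027, 0.996, -0.02], TCP at [278.536, -587.313, 197.178] pointing down, gripper open.
Joint ranges: [-3.06, 3.06], [-0.37, 2.12], [-1.25, 1.32], [0.18, 2.47], [-1.1, 4.24], [0.23, 1.98], [-2.94, 2.94]. Speed limits (rad/s): [2.57, 2.57, 3.14, 3.14, 3.14, 3.14, 3.14].

### API

Orientations are given as a rotation vector (axis times angle).
In Python, from station import * gives the robot as it stands.
- The arm moves only by the tool jog_arm, never from a script. Its argument "motion" is a list that holds one entry, the list of rows, each a list of 7 numbers: the shift along the world's x, y, z in mm, then the turn, a rotation vector about the world's x, y, z in rad, then the opening, from 0 (shut) to 1 (fully open). In form: [[[x, y, z, ax, ay, az, grip], ...]]. A call has exactly 10 rows; each row is the pose to reach, as a shift and turn from the pose commanded when the call began; what a row does not reach only later rows make up. A row lasts 1/10 s, in which the tool goes at most 50 mm and 8.59 degrees, less where a joint would pass 70% of its speed; a pose out of reach is approached as far as the arm can. A call with a gripper value outside its range is refused whole. The fingers move at their own pace and stop on an object; "force" is the grip in N (left out, the last holds). Time passes only in rows, so rows that repeat a pose let the fingers close, or fill a call up. It gives the time, the measured TCP pose, the force and the opening at its end, in the units of the state.
- observe(): the state, without advancing time (a new reading comes with each control period).
- capture(name): name is "scene" or "top"; returns a dict with "color" (420x560x3 uint8, red, green, blue), "depth" (420x560 float32, mm along the optical axis (not along the pixel's ray), 0 where there is no reading), "intrinsics" (3x3 intrinsics, pixels), "world_from_camera" (4x4, takes a point from camera to world coordinates). Camera axes: x right, y down, z forward; pixel columns grow to the right and rows downward; lengths in mm; the calibration is good to about 2 mm. A picture is of the moment at which its call begins.
- sign_off(): hands the job in, once; it reports no verdict.
The state is a dict: "time": time; "joint_pos": joint angles; "dq": joint speeds; "tau": joint torques, N m; "eef_pos": TCP position; "eef_rot": TCP orientation; "contact_force": force on the tool from outside, world axes, zero at the start; "torque": the same for the moment, N m; "width": finger opening in mm.
Only numpy, scipy, OpenCV 4.12 (cv2) and the standard library are available. Lean on these libraries where they do the work, as an engineer would, in place of code of your own. Each camera call takes 0.05 s, during which the arm holds its last target. There are 200 camera calls.

### The job

Set the dark steel ballast block gently, flat and centred on the round pan of the green scale and let go so that it comes to rest and I can read the weight. Then lay it flat on the plywood bed of the jig, end-on, square and centred against the aluminium stop plate, and push the plate back until its red pointer stands in the green zone; never run the pan or the plate to its end stop, and leave the other things on the bench where they are. Finish while you are still holding the block there with that steady push: do not let go, I will put the screws in.

Things in the scene. Friction and masses are not known exactly. Their poses are not given: they have to be found in the camera images.
- ballast: dark steel ballast block, 70 x 32 x 30 mm (its x, y, z), about 0.5 kg (hidden, 0.44 to 0.60), lying loose on the bench; two small brass screw inserts in each 32 x 30 mm end. Origin: centre of its underside; x along its length. Its two ends are alike.
- scale: green bench scale, body 130 x 130 x 55 mm with a white dial on its front, fixed to the bench. Origin: centre of its underside, z up. The pan stands over its centre.
- pan: round steel pan of the scale, 120 mm across, 6 mm thick, flat without a rim, with a black centre spot 40 mm across. Origin: centre of its top face, 89 mm above the bench when empty. It sinks straight down under load.
- pan_spring (a joint): how far the pan has sunk, m: 0 empty, 0.025 at its bottom stop; spring 1000 N/m, so about 0.005 under the ballast block.
- jig: fastening jig fixed to the bench: plywood bed 240 x 130 mm (x, y), its top 18 mm above the bench. Origin: centre of the bed's underside; +x is the pushing direction, from the bed's open end to the stop plate. Behind the plate a blue housing (x 75 to 115 mm, 76 mm wide, top 50 mm above bench). Beside the plate, at y -54 mm, a gauge strip: white, green, red.
- plate: aluminium stop plate on the jig, 10 mm thick, 70 mm wide (y), from 1 to 41 mm above the bed, with two small dark screw holes. Origin: on its front face (towards the bed's open end), mid-width, level with the bed's top; axes as the jig's. Unpushed it lies 30 mm along +x from the jig's origin. It slides back along +x against a spring.
- carriage (a joint): how far the stop plate has been pushed back, m: 0 free, 0.025 at its end stop; spring 1000 N/m without preload. The red pointer (at y -32 to -62 mm, 3 mm wide, 5 mm behind the plate's front face) stands in the green zone from 0.008 to 0.016 (8 to 16 N).
- tyre: black knobbly model-car wheel with white hub, 116 mm across, 50 mm tall, lying flat; leave alone. Origin: centre of underside.
- tape: yellow roll of tape, 90 mm across, 25 mm tall; leave alone. Origin: centre of underside.
- puck: black foam-rubber disc, 90 mm across, 35 mm tall; leave alone. Origin: centre of underside.
- driver: screwdriver with red handle lying on the bench; leave alone. Origin: on its underside.
- glue: white glue bottle with red cap, 44 mm across, 110 mm tall; leave alone. Origin: centre of underside.
- tray: small empty white plastic tray, 110 x 80 x 30 mm; leave alone. Origin: centre of underside.
Not all that is in view belongs to the job. Of the things shaped like the ballast, the steel one is meant.

How it is judged (in metres and radians):
On the way:
1. the ballast block stands flat and centred on the scale's pan, let go and at rest (horizontal distance between ballast and pan below 0.015 m and z of ballast in the frame of pan between -0.004 and 0.004 m and angle between ballast's own z axis and vertical below 0.1 rad and value of joint pan_spring above 0.003 m and contact force between each of the arm, the fingers and ballast below 0.1 N and linear speed of ballast below 0.01 m/s), for 0.4 s.
At the end, for the whole second after the job is handed in: Fingers still press the block end-on to the plate: plate back 8-16 mm (pointer in green), 6-18 N on it, no finger on the plate; block square and level within 0.1 rad, within 10 mm of mid-width, within 5 mm of the bed, still, through the last second (value of joint carriage between 0.008 and 0.016 m and contact force between ballast and plate between 6 and 18 N and contact force between the fingers and ballast above 4 N and contact force between each of the arm, the fingers and plate below 1 N and angle between the x axis of ballast and the x axis of plate, either way round below 0.1 rad and x of ballast in the frame of plate between -0.039 and -0.031 m and y of ballast in the frame of plate between -0.01 and 0.01 m and z of ballast in the frame of plate between -0.003 and 0.005 m and angle between ballast's own z axis and vertical below 0.1 rad and linear speed of ballast below 0.01 m/s); the arm keeps its last pose, push and grip.
It fails at once if the pan is driven to its bottom stop (sunk more than 22 mm) (value of joint pan_spring above 0.022 m).
It fails at once if the stop plate is driven to its end stop (more than 22 mm) (value of joint carriage above 0.022 m).
It fails at once if another thing on the bench is moved more than 30 mm or toppled (distance of any of tyre, tape, puck, driver, glue, tray from where it was at the start of the episode above 0.03 m or angle between glue's own z axis and vertical above 0.5 rad).
It also fails if it takes over 61 s, if anything falls off the work surface, if the arm or the gripper's body presses on something with over 40 N, if the wrist force passes 120 N, or if a joint passes its speed limit or range.

## Working session

There is one attempt and no reset: what is moved stays moved. The work goes in short steps, Python scripts to look and compute and a tool call to move; the robot and the scene stay as the last step left them, time stands still between calls to the robot, and variables do not carry over. Pictures are saved under pics/ and viewed, about 8 in all and at most 12, crops included, and the job is handed in when it is done.

Besides the shell and the picture viewer there is one more tool, called after "Emit:" as a command line: name --argument value ..., lists and objects as JSON in quotes. jog_arm: Moves the arm, as the interface text tells. Its arguments: {"type":"object","properties":{"motion":{"type":"array","items":{"type":"array","items":{"type":"array","items":{"type":"number"}}}},"force":{"type":"number"}},"required":["motion"]}

```bash
mkdir -p pics; cat > h.py <<'E'
from station import *
import numpy as np, cv2
def snap(n,f):
    c=capture(n); cv2.imwrite(f'pics/{f}.png',c['color'][...,::-1]); np.savez(f'pics/{f}.npz',**c); return c
def P(c,u,v,z=None):
    K=np.array(c['intrinsics']);T=np.array(c['world_from_camera'])
    r=np.linalg.inv(K)@[u,v,1]
    if z is None: p=r*c['depth'][int(v),int(u)]; return T[:3,:3]@p+T[:3,3]
    d=T[:3,:3]@r; o=T[:3,3]; return o+d*(z-o[2])/d[2]
def cloud(c):
    K=np.array(c['intrinsics']);T=np.array(c['world_from_camera']);d=c['depth']
    v,u=np.mgrid[:d.shape[0],:d.shape[1]]
    p=np.stack([u,v,np.ones_like(u)],-1)@np.linalg.inv(K).T*d[...,None]
    return p@T[:3,:3].T+T[:3,3]
E
python3 - <<'E'
from h import *
for n in('top','scene'):
    c=snap(n,n+'0');print(n,np.round(c['world_from_camera'],2).tolist(),np.round(c['intrinsics'],1).tolist())
s=observe();print({k:np.round(v,3).tolist() for k,v in s.items()})
a=cv2.imread('pics/top0.png')
E
```

```text
top [[-0.02, -1.0, 0.08, 452.23], [-1.0, 0.02, 0.02, -25.94], [-0.02, -0.08, -1.0, 1695.62], [0.0, 0.0, 0.0, 1.0]] [[536.1, 0.0, 277.3], [0.0, 536.1, 222.3], [0.0, 0.0, 1.0]]
scene [[-0.53, 0.66, -0.54, 1271.15], [0.85, 0.41, -0.33, 405.61], [0.01, -0.63, -0.77, 1070.24], [0.0, 0.0, 0.0, 1.0]] [[445.9, 0.0, 276.5], [0.0, 445.9, 206.4], [0.0, 0.0, 1.0]]
{'time': 0.1, 'joint_pos': [1.062, 0.629, 0.038, 1.518, -0.027, 0.996, -0.02], 'dq': [0.001, -0.001, 0.0, -0.001, 0.001, -0.0, 0.0], 'tau': [0.001, -55.079, 1.147, -18.712, -0.052, 0.019, 0.0], 'eef_pos': [278.295, -586.788, 196.409], 'eef_rot': [-1.386, 0.878, -0.876], 'contact_force': [-0.221, 1.107, -0.643], 'torque': [-0.046, 0.026, 0.023], 'width': 93.925}
```

View pics/top0.png

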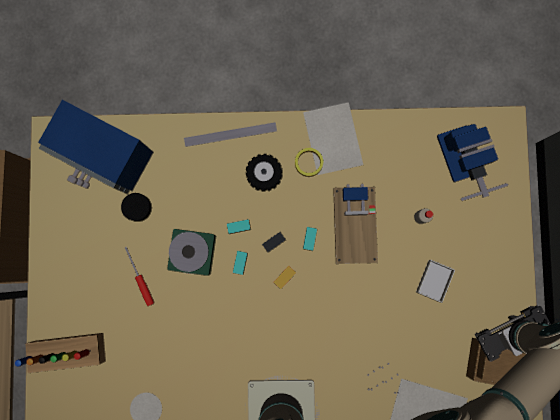

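View pics/scene0.png

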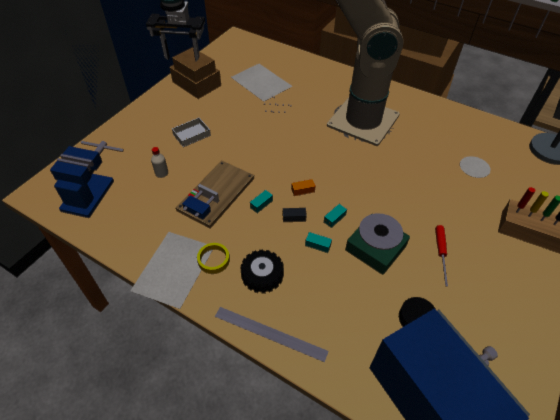

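The top view shows the dark ballast at about (274,242), between teal and orange decoys. The scale is at (191,252) and the jig at (356,225), with its plate at (358,212). The jig's +x points roughly up the image, which is world +x. The gripper is clear, off to the right.

```bash
python3 - <<'E'
from h import *
from scipy.spatial.transform import Rotation as R
print(R.from_rotvec(observe()['eef_rot']).as_matrix().round(3).tolist())
c=dict(np.load('pics/top0.npz'));W=cloud(c);im=c['color'].astype(int)
def box(u0,u1,v0,v1,m,z,name):
    M=np.zeros(m.shape,np.uint8);M[v0:v1,u0:u1]=m[v0:v1,u0:u1]
    cs=max(cv2.findContours(M,0,1)[0],key=cv2.contourArea)[:,0]
    p=np.array([P(c,u,v,z)[:2] for u,v in cs],np.float32)
    r=cv2.minAreaRect(p);print(name,np.round(cv2.boxPoints(r),1).tolist(),np.round(r[0],1),np.round(r[1],1),round(r[2],2),'zmed',np.median(W[M>0][:,2]).round(1), 'circle',cv2.minEnclosingCircle(p)); return M
Z=W[...,2]
box(258,292,225,256,im.sum(-1)<200,30,'block col')
box(258,292,225,256,(Z>15),30,'block z')
box(160,225,220,285,(Z>75),89,'pan')
box(180,200,240,262,(im.sum(-1)<150),89,'spot')
box(325,390,175,270,(Z>9),18,'bed')
box(340,372,203,218,(Z>35)&(Z<75),59,'plate')
box(340,372,180,203,(Z>35),50,'housing')
b=c['color'][170:275,325:390];s=c['color'][220:290,160:300]
cv2.imwrite('pics/z1.png',np.hstack([cv2.resize(b,None,fx=5,fy=5)[:525],np.pad(cv2.resize(s,None,fx=3,fy=3),((0,315),(0,0),(0,0)))])[...,::-1])
E
```

```text
[[0.428, -0.001, 0.904], [-0.904, 0.001, 0.428], [-0.002, -1.0, -0.0]]
block col [[496.70001220703125, 35.900001525878906], [534.7999877929688, -20.399999618530273], [561.4000244140625, -2.4000000953674316], [523.4000244140625, 53.900001525878906]] [529.1  16.8] [32.1 68. ] 34.05 zmed 28.8 circle ((529.29248046875, 16.627155303955078), 36.593563079833984)
block z [[495.5, 36.400001525878906], [533.2999877929688, -22.299999237060547], [563.7999877929688, -2.700000047683716], [526.0, 56.0]] [529.7  16.8] [36.2 69.8] 32.74 zmed 28.8 circle ((529.0347900390625, 16.57561492919922), 36.59452819824219)
pan [[441.5, 213.10000610351562], [558.5, 211.1999969482422], [560.4000244140625, 329.0], [443.3999938964844, 330.79998779296875]] [501. 271.] [117.8 117. ] 89.1 zmed 88.3 circle ((501.0890808105469, 271.5073547363281), 59.891265869140625)
spot [[484.20001220703125, 257.3999938964844], [520.2999877929688, 257.29998779296875], [520.4000244140625, 290.5], [484.29998779296875, 290.6000061035156]] [502.3 274. ] [33.2 36.1] 89.83 zmed 87.7 circle ((501.73388671875, 272.6863098144531), 18.592966079711914)
bed [[453.79998779296875, -176.1999969482422], [456.0, -307.70001220703125], [708.5999755859375, -303.5], [706.5, -172.0]] [ 581.2 -239.9] [252.7 131.5] 0.94 zmed 18.3 circle ((577.8255615234375, -239.42205810546875), 133.79718017578125)
plate [[604.0999755859375, -274.3999938964844], [641.0999755859375, -275.1000061035156], [642.2999877929688, -204.89999389648438], [605.4000244140625, -204.1999969482422]] [ 623.2 -239.6] [70.3 36.9] 88.96 zmed 54.2 circle ((618.850341796875, -239.11570739746094), 36.38643264770508)
housing [[645.2000122070312, -274.29998779296875], [701.2000122070312, -275.29998779296875], [702.5999755859375, -201.1999969482422], [646.5999755859375, -200.10000610351562]] [ 673.9 -237.7] [74.2 56. ] 88.93 zmed 48.0 circle ((673.4927368164062, -238.5701141357422), 40.939613342285156)
```

View pics/z1.png

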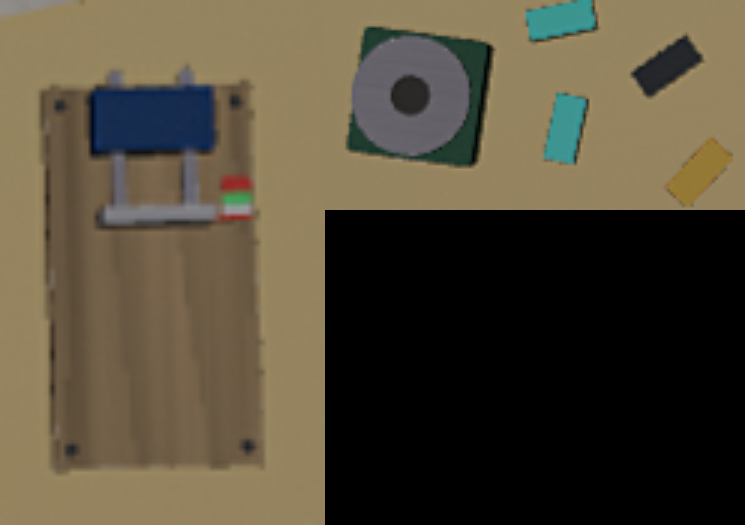

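The jig sits at about (575,-240) with a yaw of about 0.015 rad. The plate's front face is near x 605. The pan centre is (501,272), and the block is at (529,17) with a yaw of about -56.5°. These match the given sizes, so I'm moving.

Emit:
jog_arm --motion '[[[25, 60, 0, 0, 0, 0.17, 0.7], [50, 120, 0, 0, 0, 0.3, 0.7], [70, 165, 0, 0, 0, 0.45, 0.7], [88, 211, 0, 0, 0, 0.6, 0.7], [106, 257, 0, 0, 0, 0.75, 0.7], [125, 303, 0, 0, 0, 0.9, 0.7], [144, 349, 0, 0, 0, 1.05, 0.7], [163, 395, 0, 0, 0, 1.2, 0.7], [182, 440, 0, 0, 0, 1.35, 0.7], [200, 480, 0, 0, 0, 1.5, 0.7]]]' --force 40

```text
time: 1.1
eef_pos: [470.6, -123.9, 197.2]
eef_rot: [-1.551, -0.296, 0.297]
contact_force: [1.1, -1.1, -0.2]
width: 65.2
```

Emit:
jog_arm --motion '[[[20, 45, 0, 0, 0, 0.1, 0.7], [40, 90, -10, 0, 0, 0.217, 0.7], [50, 124, -40, 0, 0, 0.217, 0.7], [50, 124, -77, 0, 0, 0.217, 0.7], [50, 124, -77, 0, 0, 0.217, 0.7], [50, 124, -77, 0, 0, 0.217, 0.7], [50, 124, -77, 0, 0, 0.217, 0.7], [50, 124, -77, 0, 0, 0.217, 0.7], [50, 124, -77, 0, 0, 0.217, 0.7], [50, 124, -77, 0, 0, 0.217, 0.7]]]'

```text
time: 2.1
eef_pos: [521.0, -2.1, 121.0]
eef_rot: [-1.522, -0.462, 0.46]
contact_force: [0.3, -0.6, -0.2]
width: 65.5
```

```bash
cat > st.py <<'E'
from h import *
from scipy.spatial.transform import Rotation as R
s=observe();M=R.from_rotvec(s['eef_rot']).as_matrix()
print(round(s['time'],2),'pos',np.round(s['eef_pos'],1),'jawyaw',np.degrees(np.arctan2(M[1,0],M[0,0])).round(1),'down',M[:,1].round(3),'F',np.round(s['contact_force'],1),'T',np.round(s['torque'],2),'w',np.round(s['width'],1),'q7',np.round(s['joint_pos'][6],2))
E
cat > v.py <<'E'
from h import *
import sys
n,f,u0,u1,v0,v1,k=sys.argv[1],sys.argv[2],*map(int,sys.argv[3:])
c=snap(n,f);cv2.imwrite(f'pics/{f}c.png',cv2.resize(c['color'][v0:v1,u0:u1],None,fx=k,fy=k,interpolation=cv2.INTER_CUBIC)[...,::-1])
E
python3 st.py; python3 v.py scene s1 220 420 130 270 4
```

```text
2.1 pos [521.   -2.1 121. ] jawyaw 33.7 down [ 0.002 -0.    -1.   ] F [ 0.3 -0.6 -0.2] T [-0.01 -0.08 -0.03] w 65.5 q7 0.18
```

View pics/s1c.png

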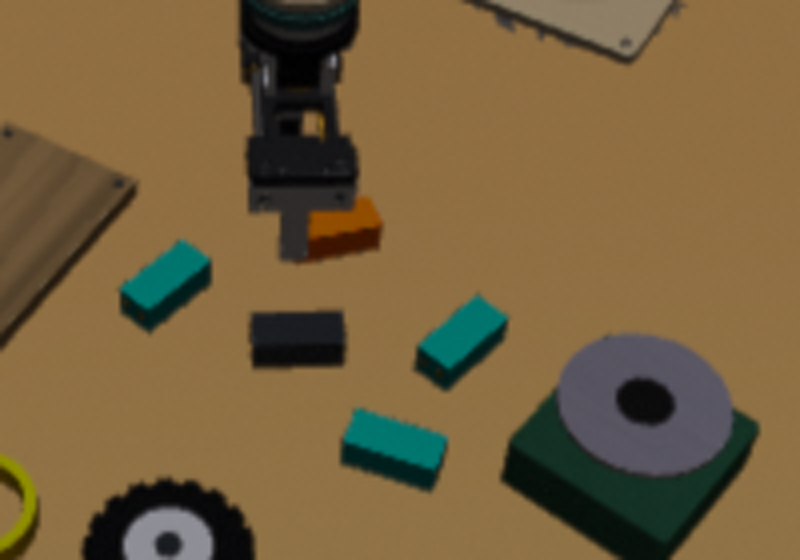

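The crop shows the gripper above and behind the dark block (crop (297,325)), with the jaws parallel to its width. The neighbours are clear.

Emit:
jog_arm --motion '[[[8, 19, 0, 0, 0, 0, 0.7], [8, 19, 0, 0, 0, 0, 0.7], [8, 19, -30, 0, 0, 0, 0.7], [8, 19, -60, 0, 0, 0, 0.7], [8, 19, -85, 0, 0, 0, 0.7], [8, 19, -95, 0, 0, 0, 0.7], [8, 19, -102, 0, 0, 0, 0.7], [8, 19, -102, 0, 0, 0, 0.7], [8, 19, -102, 0, 0, 0, 0.5], [8, 19, -102, 0, 0, 0, 0.3]]]'

```text
time: 3.15
eef_pos: [529.4, 17.4, 19.2]
eef_rot: [-1.522, -0.463, 0.46]
contact_force: [0.5, -0.3, 0.7]
width: 53.4
```

Emit:
jog_arm --motion '[[[0, 0, 0, 0, 0, 0, 0], [0, 0, 0, 0, 0, 0, 0], [0, 0, 0, 0, 0, 0, 0], [0, 0, 0, 0, 0, 0, 0], [0, 0, 0, 0, 0, 0, 0], [0, 0, 0, 0, 0, 0, 0], [0, 0, 0, 0, 0, 0, 0], [0, 0, 0, 0, 0, 0, 0], [0, 0, 0, 0, 0, 0, 0], [0, 0, 0, 0, 0, 0, 0]]]'

```text
time: 4.15
eef_pos: [528.5, 17.2, 18.5]
eef_rot: [-1.521, -0.461, 0.461]
contact_force: [-1.3, -0.7, 5.3]
width: 31.1
```

```bash
python3 st.py; python3 - <<'E'
from h import *
c=dict(np.load('pics/s1.npz'));print(P(c,294.2,211.3),P(c,294.2,211.3,30), P(c,220+645/4,130+401/4,89))
E
```

```text
4.15 pos [528.5  17.2  18.5] jawyaw 33.7 down [ 0. -0. -1.] F [-1.3 -0.7  5.3] T [-0.17  0.23 -0.01] w 31.1 q7 0.05
[531.37217877  16.55285998  30.88260999] [530.74396992  16.22247628  30.        ] [503.90739328 273.40908882  89.        ]
```

Emit:
jog_arm --motion '[[[0, 0, 10, 0, 0, 0, 0], [0, 0, 30, 0, 0, 0, 0], [0, 0, 60, 0, 0, 0, 0], [0, 0, 95, 0, 0, 0, 0], [0, 0, 130, 0, 0, 0, 0], [0, 10, 140, 0, 0, 0, 0], [-2, 30, 140, 0, 0, 0, 0], [-5, 60, 140, 0, 0, 0, 0], [-8, 90, 140, 0, 0, 0, 0], [-12, 120, 140, 0, 0, 0, 0]]]'

```text
time: 5.15
eef_pos: [515.1, 138.9, 156.7]
eef_rot: [-1.52, -0.46, 0.463]
contact_force: [0.1, 0.5, -5.5]
width: 31.0
```

```bash
python3 st.py
```

```text
5.15 pos [515.1 138.9 156.7] jawyaw 33.8 down [-0.002  0.    -1.   ] F [ 0.1  0.5 -5.5] T [-0.02 -0.08  0.  ] w 31.0 q7 -0.05
```

Emit:
jog_arm --motion '[[[-3, 30, 0, 0, 0, 0, 0], [-6, 60, 0, 0, 0, 0, 0], [-9, 90, 0, 0, 0, 0, 0], [-12, 115, 0, 0, 0, 0, 0], [-13.5, 130, 0, 0, 0, 0, 0], [-13.5, 134.5, -10, 0, 0, 0, 0], [-13.5, 134.5, -25, 0, 0, 0, 0], [-13.5, 134.5, -36, 0, 0, 0, 0], [-13.5, 134.5, -40, 0, 0, 0, 0], [-13.5, 134.5, -40, 0, 0, 0, 0]]]'

```text
time: 6.15
eef_pos: [502.7, 270.5, 117.1]
eef_rot: [-1.522, -0.459, 0.462]
contact_force: [-0.7, -0.7, -5.6]
width: 30.8
```

```bash
python3 st.py;python3 v.py scene s2 330 430 180 280 6
```

```text
6.15 pos [502.7 270.5 117.1] jawyaw 33.7 down [-0.002 -0.001 -1.   ] F [-0.7 -0.7 -5.6] T [-0.02 -0.14  0.02] w 30.8 q7 -0.29
```

View pics/s2c.png

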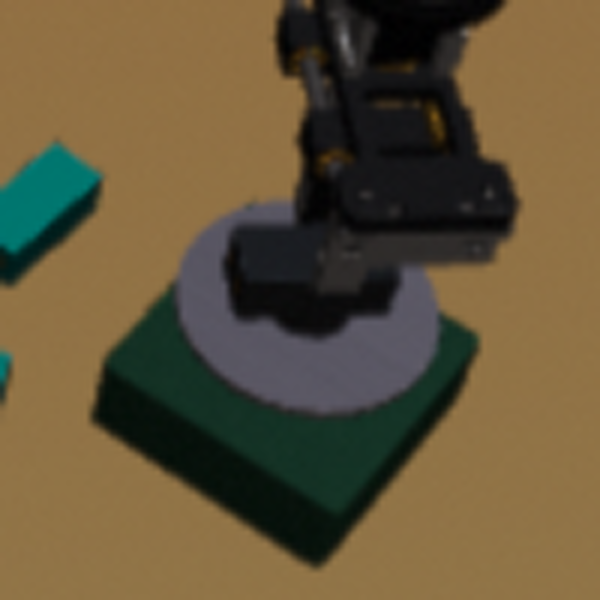

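The block hangs centred over the black spot (crop (310,290)). I'll lower it slowly.

Emit:
jog_arm --motion '[[[0, 1, -2, 0, 0, 0, 0], [0, 1, -4, 0, 0, 0, 0], [0, 1, -6, 0, 0, 0, 0], [0, 1, -8, 0, 0, 0, 0], [0, 1, -9, 0, 0, 0, 0], [0, 1, -10, 0, 0, 0, 0], [0, 1, -11, 0, 0, 0, 0], [0, 1, -12, 0, 0, 0, 0], [0, 1, -12, 0, 0, 0, 0], [0, 1, -12, 0, 0, 0, 0]]]'

```text
time: 7.2
eef_pos: [503.0, 273.0, 106.3]
eef_rot: [-1.521, -0.461, 0.461]
contact_force: [-1.1, 0.5, -3.8]
width: 30.8
```

```bash
python3 st.py
```

```text
7.2 pos [503.  273.  106.3] jawyaw 33.7 down [ 0.  0. -1.] F [-1.1  0.5 -3.8] T [ 0.02  0.04 -0.02] w 30.8 q7 -0.3
```

Emit:
jog_arm --motion '[[[0, 0, -1, 0, 0, 0, 0], [0, 0, -2, 0, 0, 0, 0], [0, 0, -3, 0, 0, 0, 0], [0, 0, -3.8, 0, 0, 0, 0], [0, 0, -3.8, 0, 0, 0, 0], [0, 0, -3.8, 0, 0, 0, 0], [0, 0, -3.8, 0, 0, 0, 0.36], [0, 0, -3.8, 0, 0, 0, 0.42], [0, 0, -3.8, 0, 0, 0, 0.5], [0, 0, -3.8, 0, 0, 0, 0.6]]]'

```text
time: 8.2
eef_pos: [503.4, 272.9, 102.6]
eef_rot: [-1.521, -0.462, 0.461]
contact_force: [-0.2, 0.6, 0.7]
width: 51.5
```

Emit:
jog_arm --motion '[[[0, 0, 0, 0, 0, 0, 0.6], [0, 0, 0, 0, 0, 0, 0.6], [0, 0, 0, 0, 0, 0, 0.6], [0, 0, 0, 0, 0, 0, 0.6], [0, 0, 0, 0, 0, 0, 0.6], [0, 0, 0, 0, 0, 0, 0.6], [0, 0, 0, 0, 0, 0, 0.6], [0, 0, 0, 0, 0, 0, 0.6], [0, 0, 0, 0, 0, 0, 0.6], [0, 0, 0, 0, 0, 0, 0.6]]]'

```text
time: 9.2
eef_pos: [503.0, 272.8, 102.4]
eef_rot: [-1.521, -0.461, 0.461]
contact_force: [0.3, -0.2, 0.4]
width: 56.8
```

```bash
python3 st.py;python3 v.py scene s3 330 430 180 280 6
```

```text
9.2 pos [503.  272.8 102.4] jawyaw 33.7 down [ 0.  0. -1.] F [ 0.3 -0.2  0.4] T [-0.03 -0.18  0.03] w 56.8 q7 -0.3
```

View pics/s3c.png

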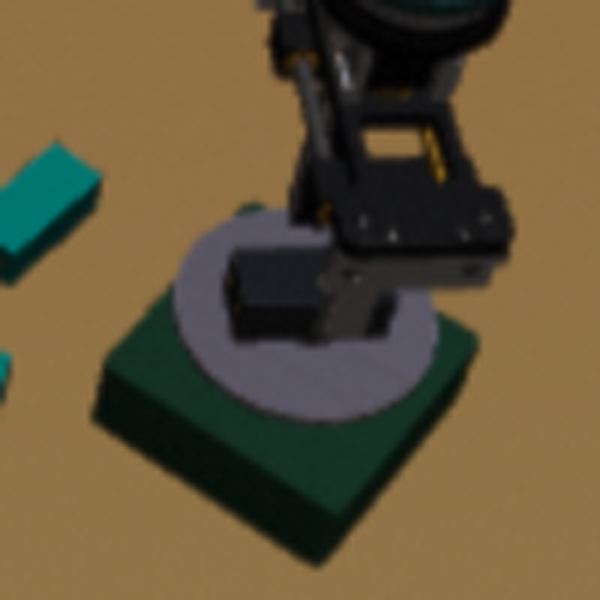

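The block rests flat on the pan over the spot, untouched, and the force reads about 0. I'll hold once more, then re-grip and lift.

Emit:
jog_arm --motion '[[[0, 0, 0, 0, 0, 0, 0.6], [0, 0, 0, 0, 0, 0, 0.6], [0, 0, 0, 0, 0, 0, 0.6], [0, 0, 0, 0, 0, 0, 0.6], [0, 0, 0, 0, 0, 0, 0.45], [0, 0, 0, 0, 0, 0, 0.3], [0, 0, 0, 0, 0, 0, 0], [0, 0, 0, 0, 0, 0, 0], [0, 0, 0, 0, 0, 0, 0], [0, 0, 0, 0, 0, 0, 0]]]' --force 50

```text
time: 10.25
eef_pos: [503.0, 272.9, 102.4]
eef_rot: [-1.521, -0.462, 0.461]
contact_force: [-0.0, 0.5, 0.2]
width: 30.4
```

Emit:
jog_arm --motion '[[[0, 0, 0, 0, 0, 0, 0], [0, 0, 0, 0, 0, 0, 0], [0, 0, 10, 0, 0, 0, 0], [0, 0, 30, 0, 0, 0, 0], [0, 0, 60, 0, 0, 0, 0], [0, 0, 70, 0, 0, 0, 0], [0, -20, 70, 0, 0, 0.1, 0], [4, -50, 70, 0, 0, 0.2, 0], [8, -85, 70, 0, 0, 0.3, 0], [12, -120, 70, 0, 0, 0.4, 0]]]'

```text
time: 11.25
eef_pos: [514.2, 151.3, 171.7]
eef_rot: [-1.428, -0.773, 0.776]
contact_force: [1.1, -0.3, -6.2]
width: 30.1
```

```bash
python3 st.py
```

```text
11.25 pos [514.2 151.3 171.7] jawyaw 56.9 down [-0.002 -0.001 -1.   ] F [ 1.1 -0.3 -6.2] T [ 0.03 -0.21  0.  ] w 30.1 q7 0.27
```

Emit:
jog_arm --motion '[[[4, -40, 0, 0, 0, 0.08, 0], [8, -80, 0, 0, 0, 0.16, 0], [12, -120, 0, 0, 0, 0.24, 0], [15, -160, 0, 0, 0, 0.32, 0], [19, -200, 0, 0, 0, 0.4, 0], [22, -240, 0, 0, 0, 0.48, 0], [25, -280, 0, 0, 0, 0.56, 0], [28, -320, 0, 0, 0, 0.598, 0], [32, -360, 0, 0, 0, 0.598, 0], [35, -385, 0, 0, 0, 0.598, 0]]]'

```text
time: 12.25
eef_pos: [548.3, -236.9, 171.0]
eef_rot: [-1.203, -1.215, 1.22]
contact_force: [-0.3, -1.0, -6.2]
width: 30.4
```

Emit:
jog_arm --motion '[[[0, -7, 0, 0, 0, 0, 0], [0, -7, 0, 0, 0, 0, 0], [0, -7, -20, 0, 0, 0, 0], [0, -7, -50, 0, 0, 0, 0], [0, -7, -80, 0, 0, 0, 0], [0, -7, -100, 0, 0, 0, 0], [0, -7, -110, 0, 0, 0, 0], [0, -7, -110, 0, 0, 0, 0], [0, -7, -110, 0, 0, 0, 0], [0, -7, -110, 0, 0, 0, 0]]]'

```text
time: 13.25
eef_pos: [551.2, -238.9, 63.7]
eef_rot: [-1.203, -1.223, 1.221]
contact_force: [-1.0, -1.1, -5.9]
width: 30.2
```

```bash
python3 st.py; python3 v.py scene s4 170 270 140 230 6
```

```text
13.25 pos [ 551.2 -238.9   63.7] jawyaw 91.0 down [ 0.002 -0.001 -1.   ] F [-1.  -1.1 -5.9] T [ 0.04 -0.11 -0.02] w 30.2 q7 1.37
```

View pics/s4c.png

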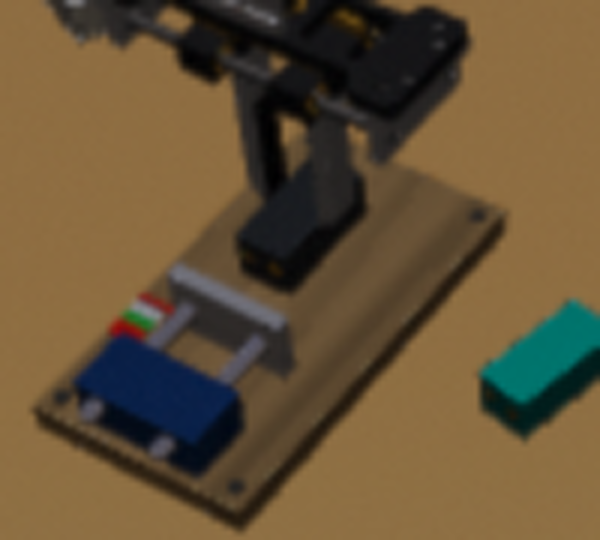

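The block is held square in front of the plate (crop (300,235)) and centred on it, still about 26 mm above the bed.

Emit:
jog_arm --motion '[[[0, -0.5, -6, 0, 0, 0, 0], [0, -0.5, -12, 0, 0, 0, 0], [0, -0.5, -18, 0, 0, 0, 0], [0, -0.5, -22, 0, 0, 0, 0], [0, -0.5, -24, 0, 0, 0, 0], [0, -0.5, -25, 0, 0, 0, 0], [0, -0.5, -25.5, 0, 0, 0, 0], [0, -0.5, -26, 0, 0, 0, 0], [0, -0.5, -26, 0, 0, 0, 0], [0, -0.5, -26, 0, 0, 0, 0]]]'

```text
time: 14.3
eef_pos: [549.7, -239.5, 37.1]
eef_rot: [-1.201, -1.221, 1.222]
contact_force: [-4.3, 1.2, 6.1]
width: 30.3
```

```bash
python3 st.py; python3 - <<'E'
from h import *
c=snap('scene','s5');W=cloud(c)[140:230,170:270].reshape(-1,3);im=c['color'][140:230,170:270].reshape(-1,3).astype(int)
m=(im.sum(1)<150)&(W[:,2]>43)&(W[:,2]<53)&(W[:,0]<620)&(W[:,0]>500)&(abs(W[:,1]+239)<30)
p=W[m];print('block top',m.sum(),p.min(0).round(1),p.max(0).round(1),np.median(p,0).round(1))
m=(im.min(1)>90)&(W[:,2]>40)&(W[:,2]<65)&(abs(W[:,1]+239)<40)&(W[:,0]<640)
p=W[m];print('plate',m.sum(),p.min(0).round(1),p.max(0).round(1))
c=snap('top','t5')
E
```

```text
14.3 pos [ 549.7 -239.5   37.1] jawyaw 90.9 down [-0. -0. -1.] F [-4.3  1.2  6.1] T [ 0.41  1.01 -0.02] w 30.3 q7 1.34
block top 143 [ 519.6 -267.8   43.1] [ 619.9 -212.2   53. ] [ 567.3 -238.2   47.2]
plate 43 [ 609.8 -273.7   52.5] [ 619.7 -210.9   62.6]
```

The bed is touched, and slightly overpressed. I'll ease up 1.2 mm and advance towards the plate.

Emit:
jog_arm --motion '[[[0, 0, 0.6, 0, 0, 0, 0], [0, 0, 1.2, 0, 0, 0, 0], [2, 0, 1.2, 0, 0, 0, 0], [4, 0, 1.2, 0, 0, 0, 0], [6, 0, 1.2, 0, 0, 0, 0], [8, 0, 1.2, 0, 0, 0, 0], [10, 0, 1.2, 0, 0, 0, 0], [12, 0, 1.2, 0, 0, 0, 0], [14, 0, 1.2, 0, 0, 0, 0], [14, 0, 1.2, 0, 0, 0, 0]]]'

```text
time: 15.4
eef_pos: [564.5, -239.5, 37.6]
eef_rot: [-1.202, -1.222, 1.221]
contact_force: [-0.1, -1.1, -6.8]
width: 30.2
```

```bash
python3 st.py
```

```text
15.4 pos [ 564.5 -239.5   37.6] jawyaw 90.9 down [ 0.001  0.    -1.   ] F [-0.1 -1.1 -6.8] T [ 0.07 -0.09 -0.03] w 30.2 q7 1.35
```

Emit:
jog_arm --motion '[[[1, 0, -0.3, 0, 0, 0, 0], [2, 0, -0.4, 0, 0, 0, 0], [3.5, 0, -0.4, 0, 0, 0, 0], [5, 0, -0.4, 0, 0, 0, 0], [6.5, 0, -0.4, 0, 0, 0, 0], [8, 0, -0.4, 0, 0, 0, 0], [9.5, 0, -0.4, 0, 0, 0, 0], [11, 0, -0.4, 0, 0, 0, 0], [11, 0, -0.4, 0, 0, 0, 0], [11, 0, -0.4, 0, 0, 0, 0]]]'

```text
time: 16.4
eef_pos: [573.5, -239.7, 37.2]
eef_rot: [-1.199, -1.219, 1.223]
contact_force: [-4.9, 0.9, 0.3]
width: 30.4
```

```bash
python3 st.py
```

```text
16.4 pos [ 573.5 -239.7   37.2] jawyaw 90.9 down [-0.003 -0.    -1.   ] F [-4.9  0.9  0.3] T [0.23 1.1  0.01] w 30.4 q7 1.36
```

Emit:
jog_arm --motion '[[[1, 0, 0.2, 0, 0, 0, 0], [2, 0, 0.3, 0, 0, 0, 0], [3, 0, 0.3, 0, 0, 0, 0], [4, 0, 0.3, 0, 0, 0, 0], [5, 0, 0.3, 0, 0, 0, 0], [6, 0, 0.3, 0, 0, 0, 0], [7, 0, 0.3, 0, 0, 0, 0], [7, 0, 0.3, 0, 0, 0, 0], [7, 0, 0.3, 0, 0, 0, 0], [7, 0, 0.3, 0, 0, 0, 0]]]'

```text
time: 17.4
eef_pos: [577.0, -239.6, 37.1]
eef_rot: [-1.195, -1.213, 1.225]
contact_force: [-10.6, 1.3, 5.7]
width: 30.2
```

```bash
python3 st.py; python3 v.py scene s6 180 240 160 205 10
```

```text
17.4 pos [ 577.  -239.6   37.1] jawyaw 90.9 down [-0.01 -0.   -1.  ] F [-10.6   1.3   5.7] T [ 0.39  2.53 -0.03] w 30.2 q7 1.36
```

View pics/s6c.png

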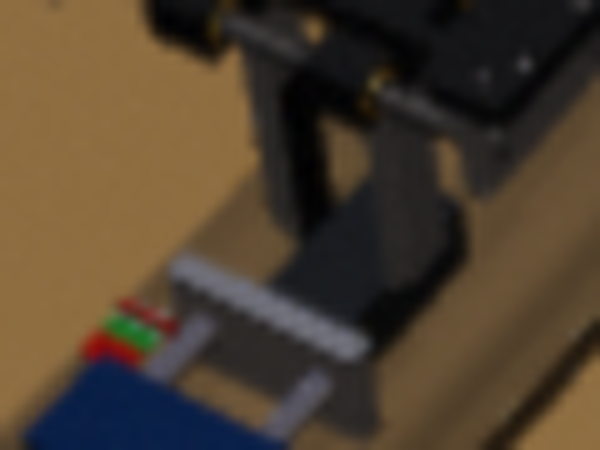

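The plate is engaged, with the pointer at the edge between white and green (crop (150,310)). The bed load is about 11 N, so I'll ease up a little and keep pushing.

Emit:
jog_arm --motion '[[[0, 0, 0.4, 0, 0, 0, 0], [0, 0, 0.8, 0, 0, 0, 0], [1, 0, 0.8, 0, -0.004, 0, 0], [2, 0, 0.8, 0, -0.008, 0, 0], [3, 0, 0.8, 0, -0.01, 0, 0], [4, 0, 0.8, 0, -0.01, 0, 0], [5, 0, 0.8, 0, -0.01, 0, 0], [5, 0, 0.8, 0, -0.01, 0, 0], [5, 0, 0.8, 0, -0.01, 0, 0], [5, 0, 0.8, 0, -0.01, 0, 0]]]'

```text
time: 18.45
eef_pos: [580.1, -239.5, 37.1]
eef_rot: [-1.199, -1.218, 1.222]
contact_force: [-12.9, 1.7, 3.4]
width: 30.7
```

```bash
python3 st.py; python3 v.py scene s7 180 240 160 205 10
```

```text
18.45 pos [ 580.1 -239.5   37.1] jawyaw 90.9 down [-0.003 -0.    -1.   ] F [-12.9   1.7   3.4] T [ 0.49  3.04 -0.07] w 30.7 q7 1.36
```

View pics/s7c.png

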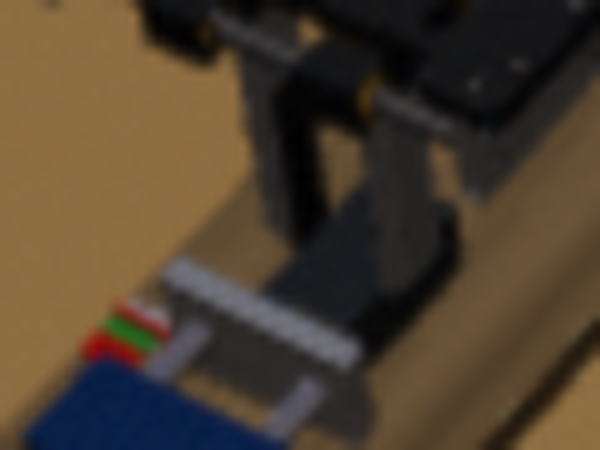

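The pointer is just inside the green near its white edge (crop (145,320)). I'll push about 2 to 3 mm more and measure the plate's travel against the unpushed picture.

Emit:
jog_arm --motion '[[[0, 0, 0.3, 0, 0, 0, 0], [0.5, 0, 0.3, 0, -0.003, 0, 0], [1, 0, 0.3, 0, -0.003, 0, 0], [1.5, 0, 0.3, 0, -0.003, 0, 0], [2, 0, 0.3, 0, -0.003, 0, 0], [2.5, 0, 0.4, 0, -0.003, 0, 0], [3, 0, 0.4, 0, -0.003, 0, 0], [3, 0, 0.4, 0, -0.003, 0, 0], [3, 0, 0.4, 0, -0.003, 0, 0], [3, 0, 0.4, 0, -0.003, 0, 0]]]'

```text
time: 19.5
eef_pos: [581.8, -239.5, 37.1]
eef_rot: [-1.2, -1.218, 1.222]
contact_force: [-14.0, 2.3, 3.3]
width: 30.1
```

```bash
python3 st.py; python3 v.py scene s8 180 240 160 205 10; python3 - <<'E'
from h import *
for f in('s4','s5','s7','s8'):
    c=dict(np.load(f'pics/{f}.npz'));W=cloud(c);im=c['color'].astype(int)
    m=(im.max(-1)-im.min(-1)<28)&(im.min(-1)>95)&(W[...,2]>50)&(W[...,2]<66);m[:180]=0;m[:,:190]=0;m[:,225:]=0
    v,u=np.nonzero(m);p=np.array([P(c,a,b,59) for a,b in zip(u,v)])
    l=cv2.fitLine(p[:,:2].astype(np.float32),cv2.DIST_HUBER,0,.01,.01).ravel()
    print(f,len(u),'centroid x',p[:,0].mean().round(2),'y',p[:,1].mean().round(2),'dir',l[:2])
E
```

```text
19.5 pos [ 581.8 -239.5   37.1] jawyaw 90.9 down [-0.003  0.    -1.   ] F [-14.    2.3   3.3] T [ 0.55  3.57 -0.  ] w 30.1 q7 1.36
s4 45 centroid x 615.11 y -240.89 dir [0.00309033 0.99999523]
s5 42 centroid x 615.34 y -242.54 dir [0.0028053  0.99999607]
s7 44 centroid x 624.64 y -240.45 dir [0.00442308 0.9999902 ]
s8 43 centroid x 626.35 y -239.71 dir [ 5.520145e-04 -9.999998e-01]
```

View pics/s8c.png

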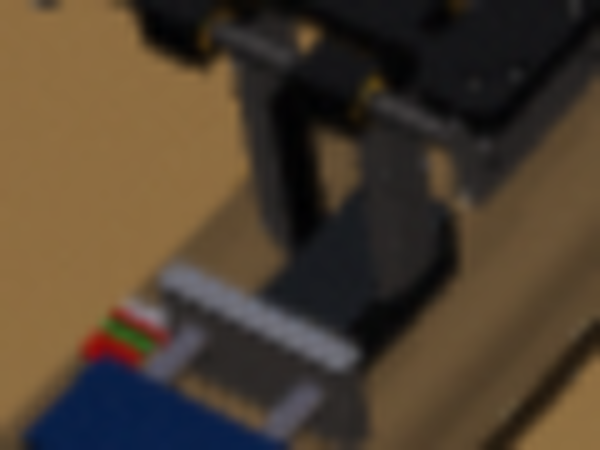

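The plate has moved back 11.1 mm and the pointer is well inside the green (crop (140,325)). The total push reads 14 N. The bed friction is part of that, so the plate's own force is about 11 N. I'll do one settling hold, then hand in.

Emit:
jog_arm --motion '[[[0, 0, 0, 0, 0, 0, 0], [0, 0, 0, 0, 0, 0, 0], [0, 0, 0, 0, 0, 0, 0], [0, 0, 0, 0, 0, 0, 0], [0, 0, 0, 0, 0, 0, 0], [0, 0, 0, 0, 0, 0, 0], [0, 0, 0, 0, 0, 0, 0], [0, 0, 0, 0, 0, 0, 0], [0, 0, 0, 0, 0, 0, 0], [0, 0, 0, 0, 0, 0, 0]]]'

```text
time: 20.55
eef_pos: [581.8, -239.5, 37.1]
eef_rot: [-1.2, -1.218, 1.222]
contact_force: [-14.7, 1.1, 3.3]
width: 30.6
```

```bash
python3 st.py; python3 -c "
from station import *
print(sign_off())"
```

```text
20.55 pos [ 581.8 -239.5   37.1] jawyaw 90.9 down [-0.003  0.    -1.   ] F [-14.7   1.1   3.3] T [ 0.54  3.54 -0.01] w 30.6 q7 1.36
the job is handed in; nothing more can be done
None
```

I weighed the ballast block on the scale and then pushed it end-on against the stop plate. I handed the job in at about 20.5 s with the block still gripped and the push held. The hand-in gives no verdict, so these are my own checks.

- **Scale:** I set the block flat over the black spot on the pan and let go for about 1.5 s. The tool force read about 0 and the picture showed the block clear of the fingers. While carried it read 5.5–6.2 N, so about 0.56–0.63 kg, slightly above your 0.44–0.60 range at the top end.
- **Plate travel:** comparing pictures with the unpushed plate gives about 11 mm, and the red pointer stands in the green zone.
- **Push force:** the wrist reads about 14.5 N in the pushing direction, while 11 mm of spring travel means about 11 N on the plate. I put the difference down to friction on the bed, because the block also presses down with about 9 N.
- **Alignment:** the jaws are square to the jig within about 0.01 rad. The gripper is within about 1 mm of the plate's mid-width and did not move during the last hold.
- **Grip width:** it read 30–31 mm for a 32 mm block. I took this as soft pads under a 40–50 N grip. The block's top measured about 30 mm high, which fits it lying flat.
- **Other things on the bench:** I did not measure them again at the end. The gripper stayed clear of them on every move, and no unexpected contact force showed.

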